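# Pry open the cell case and show the pack to the inspection camera

### The arm

A 7-joint arm with a two-finger parallel gripper is mounted at the origin on the work surface. World frame = base frame: x ahead of the robot, y to its left, z up, the work surface at z = 0. Lengths are in m, angles in rad, forces in N, time in s.
With the tool pointing down it reaches from about 0.4 to 0.875 m from the base axis. Payload 19.3 kg.
Tool frame: the origin (TCP) lies at the very end of the fingers, on their centre line; the grasp point (between the pads) lies 19 mm behind it; z points along the fingers, y is the line along which they close (so a half turn about z gives the same grasp; the last joint's range is limited). The gripper opens to 85 mm and grips with 20 to 120 N. Pads are 22 mm wide; open, the fingers measure 114 mm over their backs; the gripper's body (76 mm by 85 mm) begins 54 mm behind the grasp point. The pads swing forward as they close: fully open they stand 13 mm farther back than shut.
Start: joints at [1.246, 0.521, -0.036, 1.599, 0.021, 1.021, -0.113], TCP at [0.158, -0.605, 0.231] pointing down, gripper open.
Joint ranges: [-2.91, 2.91], [-0.3, 2.13], [-1.5, 1.42], [0.17, 2.43], [-1.26, 4.41], [0.16, 1.93], [-2.52, 2.52]. Speed limits (rad/s): [1.89, 1.89, 2.39, 2.39, 3.01, 3.01, 3.01].

### API

Orientations are given as [roll, pitch, yaw] about the fixed x, y, z axes, in that order (R = Rz(yaw) Ry(pitch) Rx(roll)).
In Python, from workcell import monitor, optics, workorder gives the robot as it stands.
- The arm moves only by the tool apply_moves, never from a script. Its arguments are lists of equal length, an entry for each row: "linear": the shift along the tool's x, y, z each as a share of 0.1 m, from -1 to 1, a list of three; "delta_rot": the turn, a rotation vector about the tool's x, y, z each as a share of 120 degrees, from -1 to 1, a list of three. A call has exactly 5 rows; each row is the pose to reach, as a shift and turn from the pose commanded when the call began, along the tool's axes at that moment; what a row does not reach only later rows make up. A row lasts 1/12 s, in which the tool goes at most 41.7 mm and 7.16 degrees, less where a joint would pass 70% of its speed; a pose out of reach is approached as far as the arm can. A call with a number of a shift or a turn outside -1 to 1 is refused whole. A call with a gripper value outside its range is refused whole. "gripper" is the opening, from -1 (shut) to 1 (fully open), set as the call begins (left out, the last holds). The fingers move at their own pace and stop on an object; "force" is the grip in N (left out, the last holds). Time passes only in rows, so rows that repeat a pose let the fingers close, or fill a call up. It gives the time, the measured TCP pose, the force, the opening and the grip force at its end, in the units of the state.
- monitor.observe(): the state, without advancing time (a new reading comes with each control period).
- optics.grab_frame(name): name is "side" or "top" or "wrist"; returns (picture, depth): 384x512x3 uint8, red, green, blue; 384x512 float32, m along the optical axis (not along the pixel's ray), 0 where there is no reading.
- optics.camera_info(name): a dict with "fx", "fy", "cx", "cy" (pixels), "rvec" (rotation vector, rad) and "tvec" (3), from world to camera coordinates, as OpenCV has them; the wrist camera has in their place "T_tool_cam" (4x4, takes a point from camera to tool coordinates, whose origin is the TCP and whose axes are the flange's). Camera axes: x right, y down, z forward; pixel columns grow to the right and rows downward; lengths in m; the calibration is good to about 2 mm. A picture is of the moment at which its call begins: read the wrist's pose just before it. camera_info takes no time and is no camera call.
- workorder.job_done(): hands the job in; it is judged then, once.
The state is a dict: "clock": time; "qpos": joint angles; "qd": joint speeds; "joint_efforts": joint torques, N m; "position": TCP position; "tool_rot": TCP orientation; "force": force on the tool from outside, world axes, zero at the start; "moment": the same for the moment, N m; "grip_width": finger opening in m; "finger_force": force on a finger pad.
Only numpy, scipy, OpenCV 4.12 (cv2) and the standard library are available. Lean on these libraries where they do the work, as an engineer would, in place of code of your own. Each camera call takes 0.05 s, during which the arm holds its last target. There are 200 camera calls.

### The job

Pry the cover of the grey cell case open with the pry blade (slip the steel blade into the slot in the front wall and swing the cover up and back, well past upright; keep the fingers off the case while the cover is part-way), then lay the pry blade flat on the blue bench. Take the two-cell pack out of the case and hold it in the air for the inspection camera: the middle of its steel strap 12 cm straight in front of the lens, strap end squarely facing the lens, the two cells side by side level in the picture. Finish while still holding it there, with the cover left open and the other things on the bench left where they are.

Things in the scene. Friction and masses are not known exactly. Their poses are not given: they have to be found in the camera images.
- case: Grey plastic case fixed to the bench, 140 (x) x 200 (y) x 50 mm high without its cover, walls 5 mm, inner floor 4 mm above the bench. Origin: centre of the underside; -x of its frame is the front (towards the robot) with the pry slot, +x the hinge side.
- pry_slot (a point): Middle of the opening of the pry slot, on the outer face of the case's front wall, 41 mm above the bench. The slot is 60 mm wide and 18 mm high (32 to 50 mm above the bench), goes through the 5 mm wall and is open at the top, so that the cover's underside closes it above.
- cover_hinge (a point): Middle of the cover's hinge line, 50 mm above the bench on the outer face of the case's back wall, at the cover's underside; the line runs along the case's y.
- cover (a joint): Angle of the cover in rad: 0 shut, grows as it opens up and back, 1.57 upright, stop at 2.0. The cover is a flat plate without a handle, 140 x 200 x 6 mm, grey with a black panel on top, flush with the outside of the case; its hinge is stiff: it stays at whatever angle it is left, and lifting it at the slot takes about 2 N.
- blade: Pry blade lying on the bench: black handle 110 long x 22 wide x 24 mm high with a flat steel blade 3 mm thick, 18 mm wide, 70 mm beyond the handle, 70 g. Origin: centre of the handle's underside; +x points to the blade's tip, z up. The blade's mid-plane is 12 mm above the handle's underside, its tip 125 mm ahead of the origin.
- blade_tip (a point): Middle of the tip of the pry blade.
- pack: Two-cell pack lying on the floor of the case, under the cover: two orange cells (21 mm diameter, 70 mm long, side by side along its x) through a black clip that is the grip, 36 long (x) x 45 wide (y) x 24 mm high in the middle; about 150 g. Origin: centre of the clip's underside; +x points to the end with the steel strap, z up.
- strap (a point): Middle of the outer face of the steel strap (38 x 10 mm plate, with a small tab standing up from its middle) that joins the two cells at the pack's +x end: 37 mm ahead of the pack's origin, 12 mm above its underside. The other end shows two bare round cell ends.
- camera: Inspection camera, a 60 x 46 x 46 mm aluminium head with a round black lens barrel (40 mm diameter, 40 mm long) on a post stand fixed to the bench. Origin: middle of the lens glass, about 0.30 m above the bench. The lens looks along -x of this frame, 30 degrees downwards; y is level; z is the camera's up.
- focus (a point): The focus point in the air, 120 mm straight in front of the lens glass (at -0.12 on the camera's x): here the middle of the strap is to be.
- block_six: Bystander: block of 2 x 3 upright orange cells, 43 x 65 x 70 mm. Origin: centre of the underside.
- block_four: Bystander: block of 2 x 2 upright orange cells, 43 x 43 x 70 mm. Origin: centre of the underside.
- screwdriver: Bystander: screwdriver, 160 mm long, black handle 26 mm thick. Origin: under its middle; +x to its tip.
- strip_reel: Bystander: steel strip reel lying flat, 76 mm diameter, 14 mm high. Origin: centre of the underside.
- jar: Bystander: white plastic jar with a black cap, 56 mm diameter, 65 mm high. Origin: centre of the underside.
- collar: Bystander: black plastic ring, 42 mm diameter, 12 mm high. Origin: centre of the underside.
There are look-alikes about, which are no part of the job. What is shaped like the blade but brown or purple is not meant.

How it is judged:
By the outcome, as a careful person would: the job done as asked, in the order asked, and still so for the second after the job is handed in, while the arm keeps its last pose, push and grip.
It also fails if it takes over 67 s, if anything falls off the work surface, if the arm or the gripper's body presses on something with over 40 N, if the wrist force passes 120 N, or if a joint passes its speed limit or range.

## Working session

There is one attempt and no reset: what is moved stays moved. The work goes in short steps, Python scripts to look and compute and a tool call to move; the robot and the scene stay as the last step left them, time stands still between calls to the robot, and variables do not carry over. Pictures are saved under pics/ and viewed, at most 10 in all, crops included, and the job is handed in when it is done.

Besides the shell and the picture viewer there is one more tool, called after "Call:" by a JSON object that holds its "fn" and its "kwargs". apply_moves: Moves the arm, as the interface text tells. Its arguments: {"type":"object","properties":{"linear":{"type":"array"},"delta_rot":{"type":"array"},"gripper":{"type":"number"},"force":{"type":"number"}},"required":["linear","delta_rot"]}

```bash
ls; mkdir -p pics; cat > h.py <<'E'
import numpy as np, cv2
from scipy.spatial.transform import Rotation as R
from workcell import monitor, optics, workorder
def cam(name, st=None):
    c=optics.camera_info(name)
    K=np.array([[c['fx'],0,c['cx']],[0,c['fy'],c['cy']],[0,0,1]])
    if 'rvec' in c:
        Rm=cv2.Rodrigues(np.array(c['rvec'],float))[0]; t=np.array(c['tvec'],float).ravel()
        T=np.eye(4); T[:3,:3]=Rm.T; T[:3,3]=-Rm.T@t
    else:
        T=tool(st)@np.array(c['T_tool_cam'])
    return K,T
def tool(st):
    T=np.eye(4); T[:3,:3]=R.from_euler('xyz',st['tool_rot']).as_matrix(); T[:3,3]=st['position']; return T
def ray(K,T,u,v,z):
    d=T[:3,:3]@np.linalg.inv(K)@np.array([u,v,1.]); o=T[:3,3]; return o+d*(z-o[2])/d[2]
def cloud(K,T,D):
    v,u=np.mgrid[:D.shape[0],:D.shape[1]]
    P=np.stack([(u-K[0,2])/K[0,0]*D,(v-K[1,2])/K[1,1]*D,D],-1)
    return P@T[:3,:3].T+T[:3,3]
def proj(K,T,p):
    q=T[:3,:3].T@(np.array(p)-T[:3,3]); q=K@q; return q[:2]/q[2]
E
python3 - <<'E'
from h import *
st=monitor.observe(); print(st)
for n in('top','side'):
    p,d=optics.grab_frame(n); np.savez(n+'0.npz',p=p,d=d)
    K,T=cam(n); print(n,K[0,0],T.round(3))
    cv2.imwrite(f'pics/{n}0.png',cv2.resize(p[:,:,::-1],(800,600)))
E
```

```text
pics
{'clock': 0.0, 'qpos': array([ 1.24580117,  0.52203857, -0.03636563,  1.60002471,  0.0211926 ,
        1.02111799, -0.11279858]), 'qd': array([-0.0012735 ,  0.0008072 , -0.00056521, -0.00101902,  0.00114504,
       -0.00221175,  0.00013032]), 'joint_efforts': array([-9.36974538e-04, -9.27117562e+01,  1.97936855e+00, -3.69931912e+01,
        1.78455468e-02,  8.22721340e-03, -1.13671445e-04]), 'position': array([ 0.15742488, -0.6044781 ,  0.23070403]), 'tool_rot': array([-3.14039019e+00,  6.21719974e-05,  2.54816227e-01]), 'force': array([-0.41271598, -0.11156514,  1.26629465]), 'moment': array([ 0.04020894, -0.01117376,  0.02852834]), 'finger_force': 0.0, 'grip_width': 0.08532378651739429}
top 421.60843260595374 [[-0.03  -0.988  0.149  0.333]
 [-0.999  0.034  0.021  0.077]
 [-0.026 -0.148 -0.989  1.502]
 [ 0.     0.     0.     1.   ]]
side 395.53859827463344 [[-0.872 -0.249  0.421  0.038]
 [-0.489  0.463 -0.739  0.991]
 [-0.011 -0.851 -0.526  0.802]
 [ 0.     0.     0.     1.   ]]
```

View pics/top0.png

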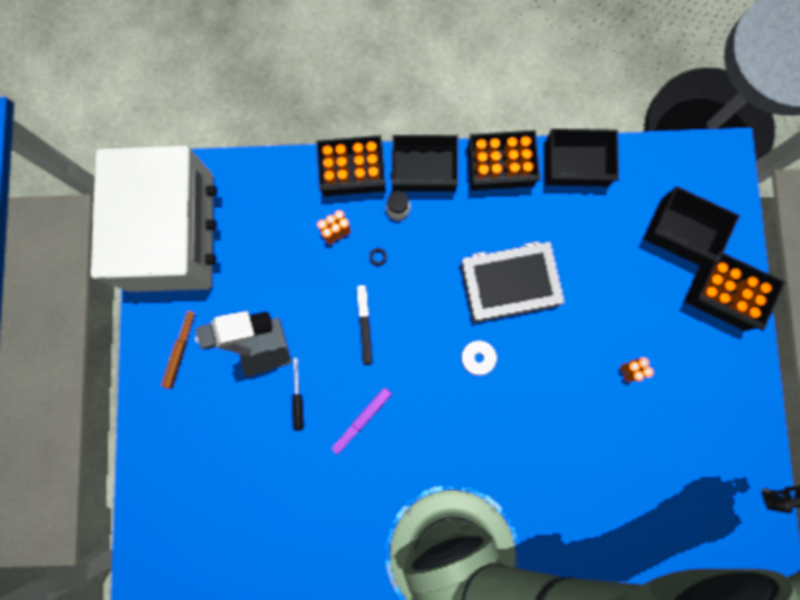

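View pics/side0.png

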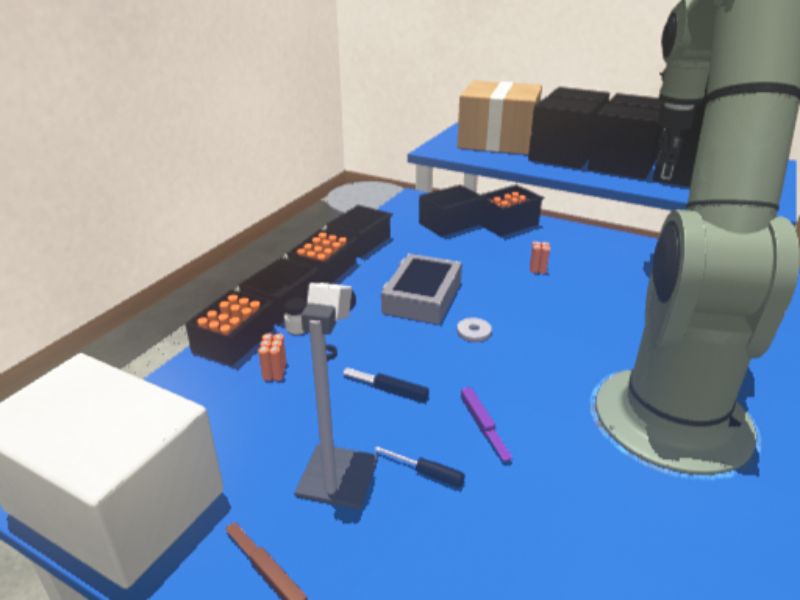

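The top view (800x600) shows these candidates for the blade:
- (364,325): black handle with a steel blade.
- (297,395): screwdriver with a thin shaft.
- (360,420): purple look-alike.
- (178,350): brown look-alike.

I choose (364,325), black handle with the tip pointing up in the picture (+x). The case is at (512,282), with its hinge knobs on the far side. The inspection camera head is at (235,325), its lens facing right (-y).

```bash
python3 - <<'E'
from h import *
z=np.load('top0.npz');p=z['p'];d=z['d'];K,T=cam('top');C=cloud(K,T,d)
hsv=cv2.cvtColor(p,cv2.COLOR_RGB2HSV); s=512/800
# bench height check
print('bench z',np.median(C[int(420*s):int(480*s),int(150*s):int(250*s),2]))
notblue=~((hsv[...,0]>95)&(hsv[...,0]<125)&(hsv[...,1]>150)&(hsv[...,2]>60))
def blob(cx,cy,r,m,name,zp):
    x,y=int(cx*s),int(cy*s);r=int(r*s); mm=np.zeros(m.shape,np.uint8); mm[y-r:y+r,x-r:x+r]=m[y-r:y+r,x-r:x+r]
    n,l,stt,cen=cv2.connectedComponentsWithStats(mm); k=1+np.argmax(stt[1:,4]); cs=np.argwhere(l==k)[:,::-1].astype(np.float32)
    W=np.array([ray(K,T,u,v,zp)[:2] for u,v in cs],np.float32); rc=cv2.minAreaRect(W)
    print(name,len(cs),'c',np.round(rc[0],4),'size',np.round(rc[1],4),'ang',round(rc[2],1),'zmax',np.percentile(C[l==k][:,2],[50,95]).round(3),'mean',W.mean(0).round(4)); return W
blob(512,282,70,notblue,'case',.056)
W=blob(364,325,50,notblue,'blade',.02)
blob(364,300,26,(hsv[...,1]<60)&(hsv[...,2]>140),'steel',.012)
blob(364,338,45,notblue&(hsv[...,2]<90),'handle',.024)
for n,c,zz in(('reel',(479,357),.014),('six',(334,226),.07),('four',(637,369),.07),('jar',(398,206),.065),('collar',(378,257),.012),('sd',(297,395),.02),('purple',(360,420),.02),('brown',(178,350),.02)):
    blob(*c,48 if n in('sd','purple','brown') else 30,notblue,n,zz)
# camera head cloud
m=np.zeros(d.shape,bool); m[int(290*s):int(390*s),int(185*s):int(300*s)]=1; m&=(C[...,2]>.2)
Q=C[m];col=p[m]; print('head',len(Q),Q.min(0).round(3),Q.max(0).round(3))
rc=cv2.minAreaRect(Q[:,:2].astype(np.float32));print(rc)
dk=col.max(1)<60; print('barrel',dk.sum(),Q[dk].mean(0).round(3),Q[dk].min(0).round(3),Q[dk].max(0).round(3))
br=col.min(1)>150; print('bright',br.sum(),Q[br].mean(0).round(3),Q[br].min(0).round(3),Q[br].max(0).round(3))
m[:]=0; m[int(290*s):int(390*s),int(185*s):int(300*s)]=1; m&=notblue&(C[...,2]<.06)&(C[...,2]>-.02)
b=C[m]; print('base',b.min(0).round(3),b.max(0).round(3),np.median(b,0))
E
```

```text
bench z 0.0004131266040285908
case 2533 c [ 0.5868 -0.1511] size [0.1531 0.2072] ang 9.2 zmax [0.055 0.061] mean [ 0.5844 -0.1514]
blade 286 c [0.5046 0.1816] size [0.1794 0.0235] ang 3.8 zmax [0.019 0.028] mean [0.5093 0.1818]
steel 103 c [0.5572 0.1847] size [0.0698 0.019 ] ang 3.4 zmax [0.013 0.02 ] mean [0.557  0.1848]
handle 136 c [0.4665 0.1792] size [0.1035 0.0163] ang 3.6 zmax [0.024 0.028] mean [0.4659 0.179 ]
reel 390 c [ 0.4203 -0.0738] size [0.0774 0.0736] ang 88.2 zmax [0.012 0.018] mean [ 0.4202 -0.0742]
six 321 c [0.7193 0.2401] size [0.0627 0.0703] ang 28.9 zmax [0.065 0.074] mean [0.7197 0.2404]
four 257 c [ 0.3794 -0.4049] size [0.0478 0.0658] ang 17.5 zmax [0.063 0.072] mean [ 0.3801 -0.4054]
jar 446 c [0.7842 0.0763] size [0.0791 0.1134] ang 77.9 zmax [0.059 0.077] mean [0.7902 0.0826]
collar 34 c [0.66   0.1469] size [0.0339 0.0334] ang 42.7 zmax [0.01  0.016] mean [0.6598 0.1469]
sd 360 c [0.4292 0.396 ] size [0.0601 0.0885] ang 0.2 zmax [0.012 0.017] mean [0.4332 0.402 ]
purple 331 c [0.2889 0.1928] size [0.0233 0.1794] ang 46.5 zmax [0.021 0.028] mean [0.2909 0.191 ]
brown 356 c [0.4603 0.6062] size [0.0274 0.1803] ang 73.5 zmax [0.02  0.028] mean [0.4551 0.607 ]
head 840 [0.333 0.077 0.203] [0.5   0.462 1.502]
((0.42997631430625916, 0.2595442533493042), (0.4024372398853302, 0.09275541454553604), 75.01676177978516)
barrel 137 [0.475 0.344 0.331] [0.333 0.077 0.307] [0.493 0.361 1.502]
bright 402 [0.467 0.39  0.358] [0.333 0.077 0.333] [0.497 0.462 1.502]
base [ 0.365  0.336 -0.008] [0.601 0.6   0.058] [0.45202402 0.41057213 0.01178604]
```

```bash
cat >> h.py <<'E'
def plan(pos,rpy=None,st=None):
    """delta from present pose in tool axes and move units"""
    st=st or monitor.observe(); T=tool(st)
    s=T[:3,:3].T@(np.array(pos)-T[:3,3])/.1
    Rt=R.from_euler('xyz',rpy if rpy is not None else st['tool_rot'])
    r=(R.from_matrix(T[:3,:3]).inv()*Rt).as_rotvec(degrees=True)/120
    print('t',round(st['clock'],2),'shift',s.round(3),'rot',r.round(4)); return s,r
E
python3 - <<'E'
from h import *
c=optics.camera_info('wrist'); print(c)
plan([.157,-.605,.23],[np.pi,0,np.radians(3.6)])
E
```

```text
{'fx': 272.1963467493775, 'fy': 272.1963467493775, 'cx': 254.56624976365248, 'cy': 183.1267416939349, 'T_tool_cam': array([[ 9.06444673e-05, -9.52483988e-01, -3.04588649e-01,
         7.77412022e-02],
       [ 9.99999475e-01,  3.97182374e-04, -9.44439106e-04,
        -7.03895942e-04],
       [ 1.02054037e-03, -3.04588404e-01,  9.52483524e-01,
        -1.43285981e-01],
       [ 0.00000000e+00,  0.00000000e+00,  0.00000000e+00,
         1.00000000e+00]])}
t 0.1 shift [-0.005  0.003  0.008] rot [-0.0005  0.0001  0.0916]
```

Call:
{"fn": "apply_moves", "kwargs": {"linear": [[0.2,0,-0.06],[0.4,0,-0.12],[0.6,0,-0.2],[0.8,0,-0.25],[1,0,-0.3]], "delta_rot": [[0,0,0.02],[0,0,0.04],[0,0,0.06],[0,0,0.08],[0,0,0.092]]}}

```text
clock: 0.52
position: [0.2552, -0.5792, 0.2614]
tool_rot: [-3.141, 0.0, 0.06]
force: [0.2, -0.4, 0.3]
grip_width: 0.0856
finger_force: 0.0
```

Call:
{"fn": "apply_moves", "kwargs": {"linear": [[0.2,-0.2,0],[0.4,-0.4,0],[0.6,-0.6,0],[0.8,-0.8,0],[1,-1,0]], "delta_rot": [[0,0,0],[0,0,0],[0,0,0],[0,0,0],[0,0,0]]}}

```text
clock: 0.93
position: [0.3485, -0.4723, 0.261]
tool_rot: [-3.141, 0.0, 0.062]
force: [1.5, -0.4, -0.3]
grip_width: 0.0853
finger_force: 0.0
```

Call:
{"fn": "apply_moves", "kwargs": {"linear": [[0.2,-0.2,0],[0.4,-0.4,0],[0.6,-0.6,0],[0.8,-0.8,0],[1,-1,0]], "delta_rot": [[0,0,0],[0,0,0],[0,0,0],[0,0,0],[0,0,0]]}}

```text
clock: 1.35
position: [0.4421, -0.3664, 0.2611]
tool_rot: [-3.141, 0.0, 0.062]
force: [0.4, -0.5, -0.4]
grip_width: 0.0851
finger_force: 0.0
```

Call:
{"fn": "apply_moves", "kwargs": {"linear": [[0.2,-0.2,0],[0.4,-0.4,0],[0.6,-0.6,0],[0.8,-0.8,0],[1,-1,0]], "delta_rot": [[0,0,0],[0,0,0],[0,0,0],[0,0,0],[0,0,0]]}}

```text
clock: 1.77
position: [0.5357, -0.2604, 0.2611]
tool_rot: [-3.141, 0.0, 0.062]
force: [0.0, -0.6, -0.2]
grip_width: 0.0855
finger_force: 0.0
```

Call:
{"fn": "apply_moves", "kwargs": {"linear": [[0.0,-0.3,0],[0.1,-0.6,0],[0.1,-1,0],[0.1,-1,0],[0.1,-1,0]], "delta_rot": [[0,0,0],[0,0,0],[0,0,0],[0,0,0],[0,0,0]]}}

```text
clock: 2.18
position: [0.539, -0.1589, 0.2613]
tool_rot: [-3.141, 0.0, 0.066]
force: [-1.1, -0.4, -0.2]
grip_width: 0.0856
finger_force: 0.0
```

```bash
python3 - <<'E'
from h import *
st=monitor.observe(); p,d=optics.grab_frame('wrist'); K,T=cam('wrist',st)
np.savez('w1.npz',p=p,d=d,K=K,T=T); cv2.imwrite('pics/w1.png',p[:,:,::-1])
C=cloud(K,T,d); m=((C[...,2]>.045)&(C[...,2]<.068)).astype(np.uint8)
n,l,s,c=cv2.connectedComponentsWithStats(m); k=1+np.argmax(s[1:,4]); Q=C[l==k]
print(len(Q),np.median(Q,0),cv2.minAreaRect(Q[:,:2].astype(np.float32)))
hsv=cv2.cvtColor(p,cv2.COLOR_RGB2HSV)
pan=((hsv[...,2]<80)&(l==k)).astype(np.uint8); Q=C[pan>0]; print('panel',len(Q),cv2.minAreaRect(Q[:,:2].astype(np.float32)))
print('panel rays')
cs=np.argwhere(pan>0)[:,::-1]; W=np.array([ray(K,T,u,v,.056)[:2] for u,v in cs],np.float32); print(cv2.minAreaRect(W))
plan([.470,.18,.26],[np.pi,0,np.radians(3.6)])
E
```

```text
18703 [ 0.59671481 -0.15490173  0.05781262] ((0.5923116207122803, -0.15372438728809357), (0.14699521660804749, 0.20046955347061157), 9.304039001464844)
panel 0 ((0.0, 0.0), (0.0, 0.0), 0.0)
panel raysTraceback (most recent call last):
  File "<stdin>", line 10, in <module>
cv2.error: OpenCV(4.12.0) /io/opencv/modules/imgproc/src/convhull.cpp:143: error: (-215:Assertion failed) total >= 0 && (depth == CV_32F || depth == CV_32S) in function 'convexHull'
```

View pics/w1.png

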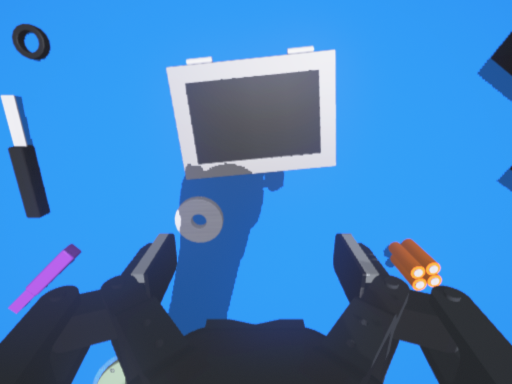

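The wrist view shows the shut case, centred near (255,112). Its hinge knobs are on the far edge at (199,60) and (300,49), so the front faces the robot. The blade is at (25,155), with steel at the top (+x) and the black handle below.

```bash
python3 - <<'E'
from h import *
z=np.load('w1.npz');p,d,K,T=[z[k] for k in 'pdKT']; C=cloud(K,T,d)
m=np.zeros(d.shape,bool); m[85:230,0:55]=1
cv2.imwrite('pics/c1.png',cv2.resize(p[80:225,0:70,::-1],None,fx=4,fy=4,interpolation=cv2.INTER_NEAREST))
Q=C[m&(C[...,2]>.017)&(C[...,2]<.04)]; print('handle',len(Q),np.median(Q[:,2]),cv2.minAreaRect(Q[:,:2].astype(np.float32)))
S=m&(p.min(2)>120); Q=C[S]; print('steel',len(Q),np.median(Q[:,2]),cv2.minAreaRect(Q[:,:2].astype(np.float32)))
plan([.470,.18,.26],[np.pi,0,np.radians(3.6)])
E
```

```text
handle 1299 0.024716396517351635 ((0.4864026606082916, 0.17861203849315643), (0.1383415162563324, 0.02328130602836609), 3.075063467025757)
steel 725 0.014560667177337061 ((0.5706653594970703, 0.023021072149276733), (0.07039754092693329, 0.35773569345474243), 3.7245218753814697)
t 2.23 shift [-0.471 -3.444  0.012] rot [0.     0.0001 0.0002]
```

View pics/c1.png

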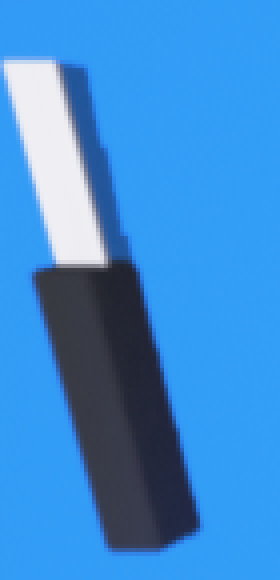

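The crop confirms the choice: black handle with a steel blade, tip pointing +x.

Call:
{"fn": "apply_moves", "kwargs": {"linear": [[0,-0.2,0],[0,-0.4,0],[-0.1,-0.6,0],[-0.1,-0.8,0],[-0.12,-0.9,0]], "delta_rot": [[0,0,0],[0,0,0],[0,0,0],[0,0,0],[0,0,0]]}}

```text
clock: 2.65
position: [0.5211, -0.0711, 0.2612]
tool_rot: [-3.141, 0.0, 0.062]
force: [-0.4, 0.3, -0.5]
grip_width: 0.0856
finger_force: 0.0
```

Call:
{"fn": "apply_moves", "kwargs": {"linear": [[0,-0.2,0],[0,-0.4,0.1],[-0.1,-0.6,0.2],[-0.1,-0.8,0.3],[-0.12,-0.9,0.4]], "delta_rot": [[0,0,0],[0,0,0],[0,0,0],[0,0,0],[0,0,0]]}}

```text
clock: 3.07
position: [0.5038, 0.018, 0.2209]
tool_rot: [-3.141, -0.0, 0.062]
force: [-0.3, 1.1, -0.0]
grip_width: 0.0853
finger_force: 0.0
```

Call:
{"fn": "apply_moves", "kwargs": {"linear": [[0,-0.2,0.1],[0,-0.4,0.2],[-0.1,-0.6,0.3],[-0.1,-0.8,0.4],[-0.12,-0.9,0.5]], "delta_rot": [[0,0,0],[0,0,0],[0,0,0],[0,0,0],[0,0,0]]}}

```text
clock: 3.48
position: [0.4864, 0.1072, 0.1708]
tool_rot: [-3.141, -0.0, 0.062]
force: [-0.3, 0.8, -0.1]
grip_width: 0.0852
finger_force: 0.0
```

Call:
{"fn": "apply_moves", "kwargs": {"linear": [[0,-0.2,0.1],[0,-0.4,0.2],[-0.11,-0.6,0.3],[-0.11,-0.74,0.4],[-0.11,-0.74,0.5]], "delta_rot": [[0,0,0],[0,0,0],[0,0,0],[0,0,0],[0,0,0]]}}

```text
clock: 3.9
position: [0.4707, 0.1813, 0.1207]
tool_rot: [-3.141, -0.0, 0.064]
force: [0.2, 0.2, 0.2]
grip_width: 0.0855
finger_force: 0.0
```

```bash
python3 - <<'E'
from h import *
st=monitor.observe(); p,d=optics.grab_frame('wrist'); K,T=cam('wrist',st); C=cloud(K,T,d); print(st['position'],st['tool_rot'])
np.savez('w2.npz',p=p,d=d,K=K,T=T); cv2.imwrite('pics/w2.png',p[:,:,::-1])
near=(abs(C[...,0]-.53)<.14)&(abs(C[...,1]-.18)<.03)
m=near&(p.min(2)>130)&(C[...,2]>.006)&(C[...,2]<.03); Q=C[m].astype(np.float32); print('steel',len(Q),np.median(Q[:,2]),cv2.minAreaRect(Q[:,:2]),Q[:,0].max())
m=near&(p.max(2)<110)&(C[...,2]>.019)&(C[...,2]<.032); Q=C[m].astype(np.float32); print('handle',len(Q),np.median(Q[:,2]),cv2.minAreaRect(Q[:,:2]),Q[:,0].max())
plan([.467,.179,.004],[np.pi,0,np.radians(3.6)])
# camera via side view
p,d=optics.grab_frame('side'); K,T=cam('side'); np.savez('s1.npz',p=p,d=d,K=K,T=T)
E
```

```text
[0.47068066 0.18129479 0.12073533] [-3.14060187e+00 -3.11163624e-04  6.40084215e-02]Traceback (most recent call last):
  File "<stdin>", line 5, in <module>
cv2.error: OpenCV(4.12.0) /io/opencv/modules/imgproc/src/convhull.cpp:143: error: (-215:Assertion failed) total >= 0 && (depth == CV_32F || depth == CV_32S) in function 'convexHull'
```

View pics/w2.png

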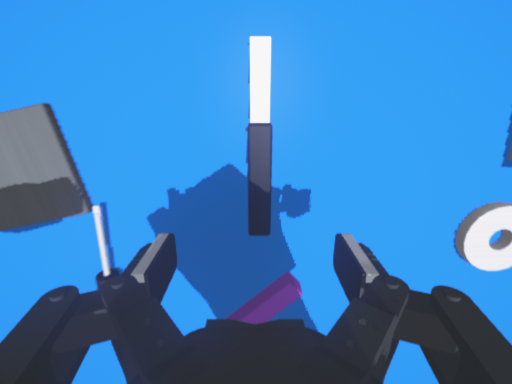

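The wrist view shows the steel from (260,37) to (260,123) and the handle from there to (260,235). I'll cast those pixels as rays.

```bash
python3 - <<'E'
from h import *
z=np.load('w2.npz');p,d,K,T=[z[k] for k in 'pdKT']; C=cloud(K,T,d)
for u,v,h in((260.5,37,.0135),(260.5,123,.024),(260,235,.024),(249,180,.024),(271,180,.024)): print(u,v,ray(K,T,u,v,h).round(4),C[v+(4 if v<200 else -4),int(u)].round(4))
st=monitor.observe(); print('tcp px',proj(K,T,st['position']))
pr=p[30:245,240:280]; hsv=cv2.cvtColor(p,cv2.COLOR_RGB2HSV); m=np.zeros(d.shape,bool); m[30:245,240:280]=1
m&=hsv[...,1]<110; cs=np.argwhere(m)
W=np.array([ray(K,T,u,v,.024 if v>123 else .0135)[:2] for v,u in cs],np.float32); print(len(cs),cv2.minAreaRect(W))
plan([.467,.179,.004],[np.pi,0,np.radians(3.6)])
p,d=optics.grab_frame('side'); K,T=cam('side'); np.savez('s1.npz',p=p,d=d,K=K,T=T)
E
```

```text
260.5 37 [0.5947 0.1853 0.0135] [0.5917 0.1855 0.0137]
260.5 123 [0.5263 0.1807 0.024 ] [0.523  0.1809 0.0254]
260 235 [0.4182 0.1735 0.024 ] [0.4235 0.1739 0.0257]
249 180 [0.4741 0.1876 0.024 ] [0.4704 0.1874 0.0245]
271 180 [0.4755 0.1674 0.024 ] [0.4644 0.1652 0.0016]
tcp px [259.07228259 233.97428964]
3286 ((0.5084272027015686, 0.18015451729297638), (0.17435450851917267, 0.01906978152692318), 3.473233461380005)
t 3.95 shift [-3.100e-02  1.000e-03  1.151e+00] rot [0.0003 0.0008 0.0001]
```

Call:
{"fn": "apply_moves", "kwargs": {"linear": [[-0.03,0.04,0.2],[-0.03,0.04,0.4],[-0.03,0.04,0.6],[-0.03,0.04,0.8],[-0.03,0.04,1]], "delta_rot": [[0,0,0],[0,0,0],[0,0,0],[0,0,0],[0,0,0]]}}

```text
clock: 4.42
position: [0.4689, 0.1735, 0.0209]
tool_rot: [3.141, -0.001, 0.06]
force: [0.7, -0.2, 0.0]
grip_width: 0.0855
finger_force: 0.0
```

Call:
{"fn": "apply_moves", "kwargs": {"linear": [[0,0,0.05],[0,0,0.1],[0,0,0.14],[0,0,0.14],[0,0,0.14]], "delta_rot": [[0,0,0],[0,0,0],[0,0,0],[0,0,0],[0,0,0]]}}

```text
clock: 4.83
position: [0.4684, 0.175, 0.008]
tool_rot: [-3.141, -0.001, 0.062]
force: [0.1, 0.1, -0.5]
grip_width: 0.0852
finger_force: 0.0
```

Call:
{"fn": "apply_moves", "kwargs": {"linear": [[0,0,0],[0,0,0],[0,0,0],[0,0,0],[0,0,0]], "delta_rot": [[0,0,0],[0,0,0],[0,0,0],[0,0,0],[0,0,0]], "gripper": -1, "force": 90}}

```text
clock: 5.25
position: [0.4679, 0.1751, 0.0075]
tool_rot: [-3.141, -0.0, 0.062]
force: [-0.2, 3.3, 2.6]
grip_width: 0.0255
finger_force: 1.8
```

Call:
{"fn": "apply_moves", "kwargs": {"linear": [[0,0,0],[0,0,0],[0,0,0],[0,0,0],[0,0,0]], "delta_rot": [[0,0,0],[0,0,0],[0,0,0],[0,0,0],[0,0,0]]}}

```text
clock: 5.67
position: [0.468, 0.1751, 0.0078]
tool_rot: [3.142, -0.0, 0.062]
force: [-2.0, 0.1, 13.7]
grip_width: 0.02
finger_force: 89.0
```

Call:
{"fn": "apply_moves", "kwargs": {"linear": [[0,0,-0.15],[0,0,-0.3],[0,0.2,-0.45],[-0.1,0.4,-0.6],[-0.1,0.6,-0.72]], "delta_rot": [[0,0,0],[0,0,0],[0,0,0],[0,0,0],[0,0,0]]}}

```text
clock: 6.08
position: [0.4603, 0.1139, 0.0801]
tool_rot: [3.141, 0.001, 0.063]
force: [1.9, -0.3, -0.2]
grip_width: 0.0202
finger_force: 88.4
```

Call:
{"fn": "apply_moves", "kwargs": {"linear": [[-0.1,0.2,0],[-0.15,0.4,0],[-0.2,0.6,0],[-0.3,0.8,0],[-0.4,1,0]], "delta_rot": [[0,0,0],[0,0,0],[0,0,0],[0,0,0],[0,0,0]]}}

```text
clock: 6.5
position: [0.4275, 0.0114, 0.0793]
tool_rot: [-3.142, -0.0, 0.062]
force: [0.0, -0.1, -1.2]
grip_width: 0.0197
finger_force: 88.4
```

Call:
{"fn": "apply_moves", "kwargs": {"linear": [[-0.1,0.2,0],[-0.2,0.4,0],[-0.3,0.6,0],[-0.4,0.8,0],[-0.4,1,0]], "delta_rot": [[0,0,0],[0,0,0],[0,0,0],[0,0,0],[0,0,0]]}}

```text
clock: 6.92
position: [0.3922, -0.091, 0.0793]
tool_rot: [3.141, 0.002, 0.062]
force: [-0.3, 0.8, 0.1]
grip_width: 0.0198
finger_force: 88.4
```

Call:
{"fn": "apply_moves", "kwargs": {"linear": [[0,0.2,0],[-0.1,0.4,0],[-0.1,0.6,0],[-0.2,0.8,0],[-0.2,0.95,0]], "delta_rot": [[0,0,0],[0,0,-0.02],[0,0,-0.03],[0,0,-0.047],[0,0,-0.047]]}}

```text
clock: 7.33
position: [0.3785, -0.1877, 0.0792]
tool_rot: [3.142, 0.001, 0.161]
force: [1.1, -0.2, -0.9]
grip_width: 0.0194
finger_force: 88.4
```

```bash
python3 - <<'E'
from h import *
st=monitor.observe(); p,d=optics.grab_frame('wrist'); K,T=cam('wrist',st); C=cloud(K,T,d); print(st['position'],st['tool_rot'])
np.savez('w3.npz',p=p,d=d,K=K,T=T); cv2.imwrite('pics/w3.png',p[:,:,::-1])
plan([.379,-.187,.036],[np.pi,0,np.radians(9.25)])
E
```

```text
[ 0.37847455 -0.18772618  0.07923797] [3.14155993e+00 1.23012741e-03 1.61442031e-01]
t 7.38 shift [ 0.002 -0.03   0.433] rot [ 0.0005  0.0003 -0.0019]
```

View pics/w3.png

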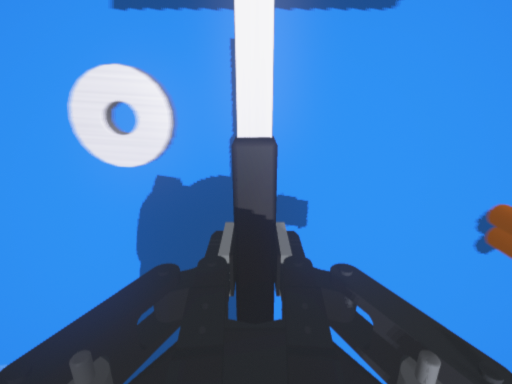

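The blade is held straight. The handle's front edge is at (255,138), the steel runs out of the top of the picture, and the reel is clear at (121,115).

```bash
python3 - <<'E'
from h import *
z=np.load('w3.npz');p,d,K,T=[z[k] for k in 'pdKT']; C=cloud(K,T,d); st=monitor.observe(); Tt=tool(st)
f=lambda P:((P-Tt[:3,3])@Tt[:3,:3]).round(4)
for v in(3,30,80,130,134,142,180,210): print(v,f(C[v,255]),f(ray(K,T,255,v,0)))
for u in (236,272): print(f(C[60,u]))
E
```

```text
3 [ 0.1159 -0.0034 -0.0061] [ 0.1399 -0.0035  0.0792]
30 [ 0.1054 -0.0033 -0.0059] [ 0.1229 -0.0035  0.0793]
80 [ 0.0844 -0.0032 -0.006 ] [ 0.0888 -0.0033  0.0793]
130 [ 0.0611 -0.0031 -0.0056] [ 0.051  -0.0031  0.0793]
134 [ 0.0592 -0.0031 -0.0069] [ 0.0478 -0.0031  0.0793]
142 [ 0.0567 -0.0031 -0.0155] [ 0.0413 -0.0031  0.0793]
180 [ 0.0384 -0.003  -0.0168] [ 0.0088 -0.0029  0.0793]
210 [ 0.0222 -0.003  -0.0158] [-0.0191 -0.0028  0.0793]
[ 0.0931 -0.0121 -0.0059]
[ 0.0931  0.0046 -0.0065]
```

Call:
{"fn": "apply_moves", "kwargs": {"linear": [[0,0,0.1],[0,0,0.2],[0,0,0.3],[0,0,0.43],[0,0,0.43]], "delta_rot": [[0,0,0],[0,0,0],[0,0,0],[0,0,0],[0,0,0]]}}

```text
clock: 7.8
position: [0.3794, -0.1855, 0.0348]
tool_rot: [-3.14, 0.002, 0.161]
force: [-0.0, 0.9, -1.8]
grip_width: 0.0197
finger_force: 88.4
```

Call:
{"fn": "apply_moves", "kwargs": {"linear": [[0.1,0,0],[0.2,0,0],[0.35,0,0],[0.5,0,0],[0.55,0,0]], "delta_rot": [[0,0,0],[0,0,0],[0,0,0],[0,0,0],[0,0,0]]}}

```text
clock: 8.22
position: [0.4378, -0.1766, 0.0372]
tool_rot: [3.141, -0.003, 0.162]
force: [0.5, 0.8, -0.8]
grip_width: 0.0198
finger_force: 88.4
```

```bash
python3 - <<'E'
from h import *
st=monitor.observe(); print(st['position'],st['tool_rot'],st['force'])
p,d=optics.grab_frame('side'); cv2.imwrite('pics/s2.png',cv2.resize(p[130:260,200:370,::-1],None,fx=4,fy=4))
E
```

```text
[ 0.43779537 -0.17657482  0.03721576] [ 3.14110347 -0.00316037  0.16161289] [ 0.48137159  0.79374542 -0.78831706]
```

View pics/s2.png

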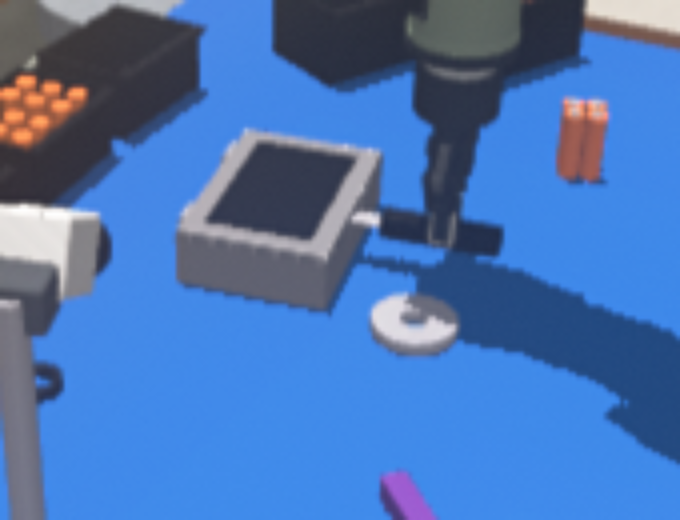

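The side crop shows the blade seated in the slot at about (365,218), with the cover still shut. Next I swing the tip about the hinge.

Call:
{"fn": "apply_moves", "kwargs": {"linear": [[0,0,-0.17],[0.02,0,-0.27],[0.05,0,-0.36],[0.08,0,-0.45],[0.13,0,-0.54]], "delta_rot": [[0,0,0],[0,0,0],[0,0,0],[0,0,0],[0,0,0]]}}

```text
clock: 8.68
position: [0.4467, -0.1753, 0.091]
tool_rot: [-3.142, 0.001, 0.16]
force: [-2.3, 0.1, -1.3]
grip_width: 0.0201
finger_force: 88.3
```

Call:
{"fn": "apply_moves", "kwargs": {"linear": [[0.06,0,-0.1],[0.14,0,-0.185],[0.225,0,-0.26],[0.32,0,-0.33],[0.42,0,-0.385]], "delta_rot": [[0,0,0],[0,0,0],[0,0,0],[0,0,0],[0,0,0]]}}

```text
clock: 9.1
position: [0.4889, -0.1686, 0.1297]
tool_rot: [3.141, 0.0, 0.16]
force: [-2.4, -1.9, -0.1]
grip_width: 0.0201
finger_force: 88.5
```

Call:
{"fn": "apply_moves", "kwargs": {"linear": [[0.14,0,-0.05],[0.28,0,-0.08],[0.43,0,-0.09],[0.57,0,-0.075],[0.7,0,-0.04]], "delta_rot": [[0,0,0],[0,0,0],[0,0,0],[0,0,0],[0,0,0]]}}

```text
clock: 9.52
position: [0.559, -0.1573, 0.1337]
tool_rot: [3.141, -0.001, 0.16]
force: [-2.1, 0.1, 0.5]
grip_width: 0.02
finger_force: 88.7
```

Call:
{"fn": "apply_moves", "kwargs": {"linear": [[0,0,0],[0,0,0],[0,0,0],[0,0,0],[0,0,0]], "delta_rot": [[0,0,0],[0,0,0],[0,0,0],[0,0,0],[0,0,0]]}}

```text
clock: 9.93
position: [0.5574, -0.1576, 0.1331]
tool_rot: [3.141, -0.0, 0.16]
force: [-0.7, -0.6, 0.1]
grip_width: 0.0198
finger_force: 88.9
```

```bash
python3 - <<'E'
from h import *
st=monitor.observe(); print(st['position'],st['tool_rot'],st['force'])
p,d=optics.grab_frame('side'); K,T=cam('side'); np.savez('s3.npz',p=p,d=d,K=K,T=T); cv2.imwrite('pics/s3.png',cv2.resize(p[100:260,200:370,::-1],None,fx=3.5,fy=3.5))
E
```

```text
[ 0.55735849 -0.15761627  0.1331077 ] [ 3.14135158e+00 -4.10086298e-05  1.60066426e-01] [-0.72967091 -0.58443244  0.07077161]
```

View pics/s3.png

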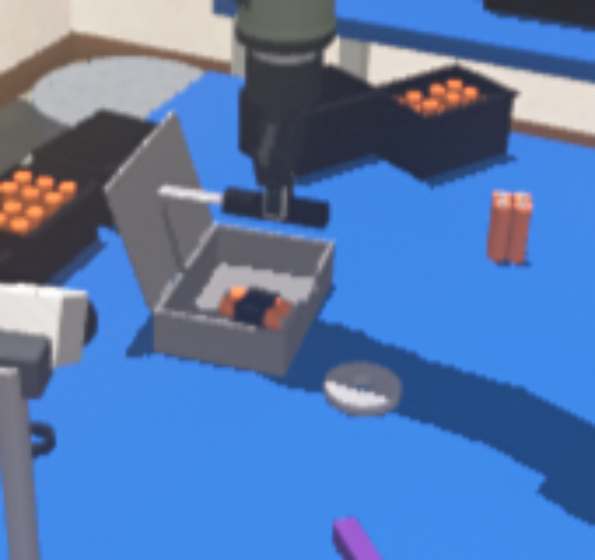

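The cover stands well past upright, at about 107° by the tip geometry. The pack is visible in the case at (255,305). Now I retreat and lay the blade down.

Call:
{"fn": "apply_moves", "kwargs": {"linear": [[-0.2,0,0],[-0.4,0,0],[-0.6,0,0],[-0.8,0,0],[-1,0,0]], "delta_rot": [[0,0,0],[0,0,0],[0,0,0],[0,0,0],[0,0,0]]}}

```text
clock: 10.4
position: [0.4579, -0.1735, 0.133]
tool_rot: [3.141, -0.0, 0.16]
force: [0.3, -0.5, -0.6]
grip_width: 0.0202
finger_force: 88.9
```

Call:
{"fn": "apply_moves", "kwargs": {"linear": [[0,-0.2,0],[0.05,-0.4,0],[0.1,-0.6,0],[0.13,-0.8,0],[0.16,-0.96,0]], "delta_rot": [[0,0,0],[0,0,0],[0,0,0],[0,0,0],[0,0,0]]}}

```text
clock: 10.82
position: [0.4593, -0.0747, 0.1331]
tool_rot: [-3.142, -0.0, 0.161]
force: [-0.6, 0.4, -0.6]
grip_width: 0.0203
finger_force: 88.9
```

Call:
{"fn": "apply_moves", "kwargs": {"linear": [[0,-0.2,0],[0.05,-0.4,0],[0.1,-0.6,0.05],[0.13,-0.8,0.1],[0.16,-0.96,0.15]], "delta_rot": [[0,0,0],[0,0,0],[0,0,0],[0,0,0],[0,0,0]]}}

```text
clock: 11.23
position: [0.4599, 0.0227, 0.1179]
tool_rot: [-3.141, -0.001, 0.161]
force: [0.6, -0.5, -1.0]
grip_width: 0.0199
finger_force: 88.9
```

Call:
{"fn": "apply_moves", "kwargs": {"linear": [[0,-0.2,0],[0.05,-0.4,0.05],[0.1,-0.6,0.1],[0.13,-0.8,0.2],[0.16,-0.96,0.3]], "delta_rot": [[0,0,0],[0,0,0],[0,0,0],[0,0,0],[0,0,0]]}}

```text
clock: 11.65
position: [0.4605, 0.1201, 0.0879]
tool_rot: [-3.141, -0.001, 0.161]
force: [0.1, -0.5, -1.4]
grip_width: 0.0202
finger_force: 88.9
```

Call:
{"fn": "apply_moves", "kwargs": {"linear": [[0,0,0.2],[0,0,0.4],[0,0,0.6],[0,0,0.7],[0,0,0.7]], "delta_rot": [[0,0,0],[0,0,0],[0,0,0],[0,0,0],[0,0,0]]}}

```text
clock: 12.07
position: [0.4594, 0.1184, 0.0164]
tool_rot: [3.141, 0.003, 0.161]
force: [0.1, 0.2, -0.8]
grip_width: 0.0196
finger_force: 88.9
```

Call:
{"fn": "apply_moves", "kwargs": {"linear": [[0,0,0.03],[0,0,0.06],[0,0,0.09],[0,0,0.095],[0,0,0.095]], "delta_rot": [[0,0,0],[0,0,0],[0,0,0],[0,0,0],[0,0,0]]}}

```text
clock: 12.48
position: [0.4606, 0.1187, 0.0086]
tool_rot: [-3.142, -0.0, 0.16]
force: [0.3, -0.4, -0.1]
grip_width: 0.0197
finger_force: 88.9
```

Call:
{"fn": "apply_moves", "kwargs": {"linear": [[0,0,0],[0,0,0],[0,0,0],[0,0,0],[0,0,0]], "delta_rot": [[0,0,0],[0,0,0],[0,0,0],[0,0,0],[0,0,0]], "gripper": 0.6}}

```text
clock: 12.9
position: [0.4605, 0.1187, 0.0084]
tool_rot: [-3.142, -0.0, 0.16]
force: [-0.5, -0.6, -0.1]
grip_width: 0.0687
finger_force: 0.0
```

Call:
{"fn": "apply_moves", "kwargs": {"linear": [[0,0,-0.1],[0,0,-0.3],[0,0,-0.5],[0,0,-0.7],[0,0,-1]], "delta_rot": [[0,0,0],[0,0,0],[0,0,0],[0,0,0],[0,0,0]]}}

```text
clock: 13.32
position: [0.4595, 0.1185, 0.1089]
tool_rot: [3.141, 0.002, 0.161]
force: [-0.8, 0.2, 0.3]
grip_width: 0.0684
finger_force: 0.0
```

Call:
{"fn": "apply_moves", "kwargs": {"linear": [[0,0.2,-0.2],[0,0.4,-0.4],[0,0.6,-0.6],[0,0.8,-0.8],[0,1,-1]], "delta_rot": [[0,0,0],[0,0,0],[0,0,0],[0,0,0],[0,0,0]]}}

```text
clock: 13.73
position: [0.4761, 0.019, 0.2102]
tool_rot: [-3.142, -0.0, 0.161]
force: [-0.5, 0.6, -0.2]
grip_width: 0.0681
finger_force: 0.0
```

Call:
{"fn": "apply_moves", "kwargs": {"linear": [[0,0.2,-0.1],[0,0.4,-0.2],[0.1,0.6,-0.4],[0.2,0.8,-0.4],[0.3,1,-0.4]], "delta_rot": [[0,0,0],[0,0,0],[0,0,0],[0,0,0],[0,0,0]]}}

```text
clock: 14.15
position: [0.5226, -0.075, 0.2503]
tool_rot: [3.141, -0.002, 0.16]
force: [0.0, -0.6, -0.1]
grip_width: 0.0686
finger_force: 0.0
```

```bash
python3 - <<'E'
from h import *
st=monitor.observe(); p,d=optics.grab_frame('wrist'); K,T=cam('wrist',st); C=cloud(K,T,d); print(st['position'],st['tool_rot'])
np.savez('w4.npz',p=p,d=d,K=K,T=T); cv2.imwrite('pics/w4.png',cv2.resize(p[:,:,::-1],(768,576)))
E
```

```text
[ 0.52259454 -0.0749705   0.25031087] [ 3.14091266e+00 -2.22442532e-03  1.60455313e-01]
```

View pics/w4.png

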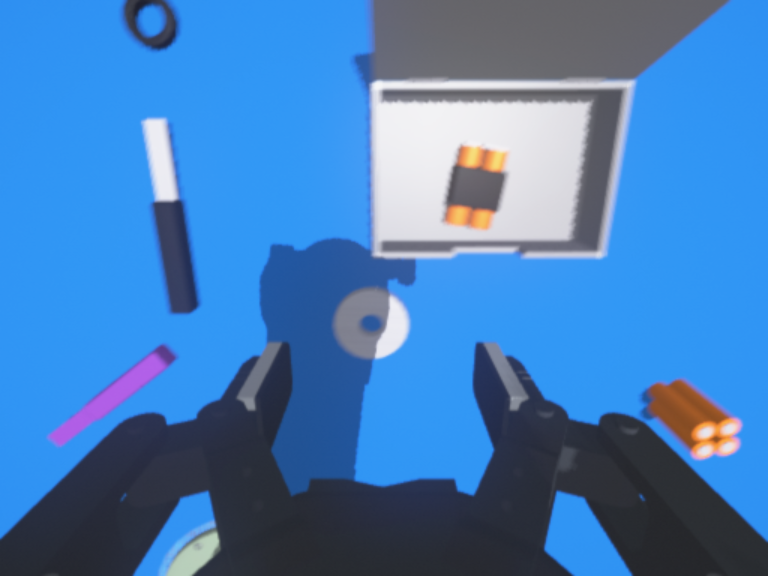

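The blade lies flat at (172,215). The case is open and the pack lies in it at (476,187), its long axis close to case x. Now its pose and strap end, worked out numerically.

```bash
cat > pk.py <<'E'
from h import *
def pack(f,show=1):
    z=np.load(f);p,d,K,T=[z[k] for k in 'pdKT']; C=cloud(K,T,d)
    hsv=cv2.cvtColor(p,cv2.COLOR_RGB2HSV)
    box=(abs(C[...,0]-.588)<.085)&(abs(C[...,1]+.153)<.09)&(C[...,2]>.009)&(C[...,2]<.05)
    org=box&(hsv[...,0]<22)&(hsv[...,1]>130); 
    W=C[org].astype(np.float32); print('orange',len(W),cv2.minAreaRect(W[:,:2]))
    blk=box&(p.max(2)<100)&(C[...,2]>.02); rc=None
    n,l,s,c=cv2.connectedComponentsWithStats(blk.astype(np.uint8)); k=1+np.argmax(s[1:,4]); B=C[l==k].astype(np.float32)
    print('clip',len(B),np.median(B[:,2]),cv2.minAreaRect(B[:,:2]),'px',c[k])
    return p,C,K,T
if __name__=='__main__':
    import sys
    p,C,K,T=pack(sys.argv[1])
E
python3 - <<'E'
from pk import *
p,C,K,T=pack('w4.npz')
for v in range(92,157,2): print(v,' '.join('%3d,%3d,%3d,%2d'%(*p[v,u],C[v,u,2]*1000) for u in range(308-(v-140)//6-10,308-(v-140)//6+28,4)))
E
```

```text
Traceback (most recent call last):
  File "pk.py", line 7, in pack
    W=C[org].astype(np.float32); print('orange',len(W),cv2.minAreaRect(W[:,:2]))
                                                       ~~~~~~~~~~~~~~~^^^^^^^^^
cv2.error: OpenCV(4.12.0) /io/opencv/modules/imgproc/src/convhull.cpp:143: error: (-215:Assertion failed) total >= 0 && (depth == CV_32F || depth == CV_32S) in function 'convexHull'
```

```bash
sed -i 's/W\[:,:2\]/W[:,:2].copy()/;s/B\[:,:2\]/B[:,:2].copy()/' pk.py; python3 - <<'E'
from pk import *
p,C,K,T=pack('w4.npz')
for v in list(range(92,106,2))+list(range(136,158,2)): print(v,' '.join('%3d,%3d,%3d,%2d'%(*p[v,u],C[v,u,2]*1000) for u in range(308-(v-140)//6-10,308-(v-140)//6+28,4)))
E
```

```text
orange 563 ((0.5760312080383301, -0.14912629127502441), (0.03843066841363907, 0.06640563160181046), 89.92395782470703)
clip 456 0.03526455 ((0.6603981852531433, -0.2064816802740097), (0.08438948541879654, 0.032222237437963486), 74.64556121826172) px [398.37280702  72.15131579]
92 240,239,241, 6 239,239,241, 4 239,238,241, 4 238,238,241, 3 238,238,240, 5 237,236,240, 4 236,236,239, 3 236,235,238, 5 235,234,237, 4 234,233,237, 4
94 239,238,241, 5 231,229,234, 4 242,241,244, 3 240,239,242, 3 237,236,240, 6 237,236,239, 5 236,235,239, 3 235,234,238, 4 234,233,237, 5 233,233,237, 4
96 220,217,221,10 239,224,224, 4 246,238,238, 3 244,238,238, 5 226,222,227, 4 241,240,243, 4 239,238,241, 4 235,234,238, 5 234,233,237, 5 233,232,236, 5
98 213,202,207,18 230,144, 99,23 247,199,133,21 247,219,153,22 242,214,205,393 229,225,231, 4 242,236,238, 4 243,239,242, 5 240,238,242, 3 233,233,236, 4
100 190,173,175,19 235,143, 85,24 247,205,112,26 247,216,118,25 234,149,101, 3 200,142,122,28 246,206,172,21 247,236,220,22 245,227,221, 5 233,231,235, 5
102 192,168,167,21 240,149, 87,26 247,212,115,27 247,21
[... 1246 characters left out ...]
26, 94,23 246,170, 89,26 247,192, 97,25 246,173,106,23 223,218,223, 4 222,221,227, 4
150 220,216,221,18 236,209,203,25 243,199,175,26 226,181,166, 4 223,163,146,23 246,172, 98,26 247,190, 97,25 245,179,133, 4 222,220,226, 3 221,221,227, 3
152 224,223,229, 5 224,223,229, 4 224,222,228, 4 223,222,228, 3 214,202,209,22 235,192,181,26 245,197,161,26 241,179,143,22 221,218,223, 5 220,220,227, 6
154 223,223,229, 4 223,223,229, 4 223,222,229, 4 222,222,228, 5 222,221,228, 3 222,220,226, 4 222,216,220,23 221,217,221, 4 220,219,226, 4 220,219,225, 4
156 222,222,228, 3 222,222,228, 4 222,222,228, 4 222,221,228, 4 221,221,228, 5 221,221,227, 3 221,220,227, 6 220,219,226, 6 220,218,225, 4 219,218,225, 4
```

Call:
{"fn": "apply_moves", "kwargs": {"linear": [[-0.1,0.15,0.2],[-0.2,0.3,0.4],[-0.3,0.45,0.6],[-0.45,0.6,0.8],[-0.54,0.67,1]], "delta_rot": [[0,0.055,0],[0,0.11,0],[0,0.165,0],[0,0.22,0],[0,0.28,0]]}}

```text
clock: 14.62
position: [0.4831, -0.1406, 0.1652]
tool_rot: [3.132, -0.358, 0.169]
force: [0.2, -1.4, -1.4]
grip_width: 0.0684
finger_force: 0.0
```

Call:
{"fn": "apply_moves", "kwargs": {"linear": [[0,0,0],[0,0,0],[0,0,0],[0,0,0],[0,0,0]], "delta_rot": [[0,0.05,0],[0,0.05,0],[0,0.05,0],[0,0.05,0],[0,0.05,0]]}}

```text
clock: 15.03
position: [0.4863, -0.1413, 0.1666]
tool_rot: [3.13, -0.46, 0.161]
force: [0.1, -0.3, 0.1]
grip_width: 0.0682
finger_force: 0.0
```

```bash
python3 - <<'E'
from pk import *
st=monitor.observe(); p,d=optics.grab_frame('wrist'); K,T=cam('wrist',st); print(st['position'],st['tool_rot'])
np.savez('w5.npz',p=p,d=d,K=K,T=T)
c=proj(K,T,[.576,-.149,.016]); print('pack px',c)
p,C,K,T=pack('w5.npz')
u,v=map(int,c); w=cv2.resize(p[max(v-60,0):v+70,u-70:u+70,::-1],None,fx=4,fy=4,interpolation=cv2.INTER_CUBIC); cv2.imwrite('pics/w5.png',w)
E
```

```text
[ 0.48633697 -0.1413033   0.1665676 ] [ 3.13021688 -0.45990439  0.16130195]
pack px [272.30206569 155.11700829]
orange 846 ((0.5746142268180847, -0.14820392429828644), (0.040461085736751556, 0.06977435946464539), 89.96435546875)
clip 2224 0.03573707 ((0.6541072726249695, -0.15372861921787262), (0.1799127608537674, 0.03603371977806091), 87.8578109741211) px [294.07419065  87.74280576]
```

View pics/w5.png

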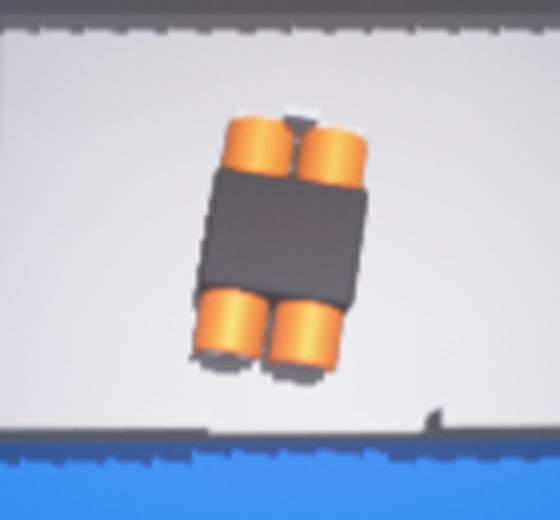

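The strap tab is at the far end, (300,120) in the crop. The two bare cell ends are at the near side, (225,360) and (298,373). So pack +x points roughly along world +x. Next, the clip pose.

```bash
python3 - <<'E'
from pk import *
z=np.load('w5.npz');p,d,K,T=[z[k] for k in 'pdKT']; C=cloud(K,T,d)
q=[ray(K,T,202+u/4-.4,95+v/4-.4,.028) for u,v in((217,168),(367,188),(352,308),(203,287))]
for a in q: print(a.round(4))
print('centre',np.mean(q,0),'yaw',[np.degrees(np.arctan2(*(b-a)[1::-1])) for a,b in((q[3],q[0]),(q[2],q[1]))],'left',np.degrees(np.arctan2(*(q[0]-q[1]+q[3]-q[2])[1::-1]))-90)
m=np.zeros(d.shape,np.uint8); m[134:176,248:298]=1; m&=(p.max(2)<150).astype(np.uint8)
n,l,s,c=cv2.connectedComponentsWithStats(m); k=1+np.argmax(s[1:,4]); cs=np.argwhere(l==k)
W=np.array([ray(K,T,u,v,.028)[:2] for v,u in cs],np.float32); print('rayrect',cv2.minAreaRect(W)); B=C[l==k].astype(np.float32); print('dep',cv2.minAreaRect(B[:,:2].copy()),np.median(B[:,2]))
# two cell axes from w4 & w5: orange PCA
for f in('w4.npz','w5.npz'):
    z=np.load(f);p,d,K,T=[z[k] for k in 'pdKT'];C=cloud(K,T,d);hsv=cv2.cvtColor(p,cv2.COLOR_RGB2HSV)
    o=(abs(C[...,0]-.576)<.06)&(abs(C[...,1]+.149)<.05)&(C[...,2]>.012)&(C[...,2]<.04)&(hsv[...,0]<22)&(hsv[...,1]>100)
    W=C[o][:,:2]; c0=W.mean(0); e,v=np.linalg.eigh(np.cov((W-c0).T)); ax=v[:,1]*np.sign(v[0,1]); print(f,c0,'pca yaw',np.degrees(np.arctan2(ax[1],ax[0])), 'mid', (W.min(0)+W.max(0))/2)
print(monitor.observe()['tool_rot'])
E
```

```text
[ 0.5915 -0.1267  0.028 ]
[ 0.5924 -0.1702  0.028 ]
[ 0.557  -0.1707  0.028 ]
[ 0.5563 -0.1282  0.028 ]
centre [ 0.57428175 -0.14892152  0.028     ] yaw [np.float64(2.454584736711347), np.float64(0.8635388520708172)] left 1.064920327539113
rayrect ((0.5738257169723511, -0.14827099442481995), (0.048787448555231094, 0.04502085968852043), 0.5217902064323425)
dep ((0.5490390658378601, -0.14820519089698792), (0.11356350034475327, 0.04617287963628769), 0.5667778849601746) 0.028553236
w4.npz [ 0.57353383 -0.14804586] pca yaw 1.936056663041052 mid [ 0.57625251 -0.149079  ]
w5.npz [ 0.57412548 -0.14836422] pca yaw 0.3563669382159885 mid [ 0.57520358 -0.1484541 ]
[ 3.1299505  -0.46007142  0.16203565]
```

```bash
python3 - <<'E'
from h import *
plan([.575,-.1485,.15],[np.pi,0,np.radians(1.2)])
E
```

```text
t 15.08 shift [0.696 0.21  0.533] rot [-0.01   -0.2197  0.0649]
```

Call:
{"fn": "apply_moves", "kwargs": {"linear": [[0.14,0.04,0.1],[0.28,0.08,0.2],[0.42,0.13,0.3],[0.56,0.17,0.4],[0.7,0.21,0.53]], "delta_rot": [[-0.002,-0.044,0.013],[-0.004,-0.088,0.026],[-0.006,-0.132,0.039],[-0.008,-0.176,0.052],[-0.01,-0.22,0.065]]}}

```text
clock: 15.5
position: [0.5761, -0.1468, 0.1514]
tool_rot: [-3.141, 0.005, 0.022]
force: [0.0, -0.3, 1.5]
grip_width: 0.068
finger_force: 0.0
```

Call:
{"fn": "apply_moves", "kwargs": {"linear": [[0,0,0],[0,0,0],[0,0,0],[0,0,0],[0,0,0]], "delta_rot": [[0,0,0],[0,0,0],[0,0,0],[0,0,0],[0,0,0]]}}

```text
clock: 15.92
position: [0.5743, -0.1482, 0.1506]
tool_rot: [-3.141, 0.0, 0.022]
force: [0.2, -0.5, -0.6]
grip_width: 0.0682
finger_force: 0.0
```

```bash
python3 - <<'E'
from h import *
st=monitor.observe(); print(st['position'],st['tool_rot'])
p,d=optics.grab_frame('wrist'); K,T=cam('wrist',st); np.savez('w6.npz',p=p,d=d,K=K,T=T)
C=cloud(K,T,d); c=proj(K,T,[.575,-.1485,.028]); print(c); u,v=map(int,c)
m=np.zeros(d.shape,np.uint8); m[v-45:v+45,max(u-45,0):u+45]=1; hsv=cv2.cvtColor(p,cv2.COLOR_RGB2HSV); m&=((p.max(2)<150)&(C[...,2]>.018)&(C[...,2]<.042)).astype(np.uint8)
n,l,s,cc=cv2.connectedComponentsWithStats(m); k=1+np.argmax(s[1:,4]); cs=np.argwhere(l==k)
W=np.array([ray(K,T,u,v,.028)[:2] for v,u in cs],np.float32); print('clip',len(cs),cv2.minAreaRect(W))
o=(abs(C[...,0]-.576)<.06)&(abs(C[...,1]+.149)<.05)&(C[...,2]>.012)&(C[...,2]<.04)&(hsv[...,0]<22)&(hsv[...,1]>100)
W=C[o][:,:2].astype(np.float32); print(cv2.minAreaRect(W))
plan([.575,-.1485,.012],[np.pi,0,np.radians(1.2)])
E
```

```text
[ 0.57433392 -0.14819122  0.15064077] [-3.14116582e+00  2.21734989e-06  2.15428490e-02]
[255.80282865 175.46119295]
clip 1517 ((0.5750488638877869, -0.14860115945339203), (0.04522395133972168, 0.038293950259685516), 88.60832977294922)
((0.5745775699615479, -0.1485283523797989), (0.0412600114941597, 0.06960402429103851), 89.51795959472656)
t 15.97 shift [0.005 0.002 1.387] rot [-0.0002 -0.      0.0001]
```

Call:
{"fn": "apply_moves", "kwargs": {"linear": [[0,0,0.2],[0,0,0.4],[0,0,0.6],[0,0,0.8],[0,0,0.95]], "delta_rot": [[0,0,0.004],[0,0,0.004],[0,0,0.004],[0,0,0.004],[0,0,0.004]]}}

```text
clock: 16.38
position: [0.5742, -0.1483, 0.054]
tool_rot: [-3.141, 0.001, 0.013]
force: [0.2, -0.2, 0.1]
grip_width: 0.0682
finger_force: 0.0
```

Call:
{"fn": "apply_moves", "kwargs": {"linear": [[0,0,0.1],[0,0,0.2],[0,0,0.3],[0,0,0.39],[0,0,0.43]], "delta_rot": [[0,0,0],[0,0,0],[0,0,0],[0,0,0],[0,0,0]]}}

```text
clock: 16.8
position: [0.5748, -0.1478, 0.0111]
tool_rot: [-3.14, 0.001, 0.013]
force: [0.7, -0.1, -0.6]
grip_width: 0.0686
finger_force: 0.0
```

Call:
{"fn": "apply_moves", "kwargs": {"linear": [[0,0,0],[0,0,0],[0,0,0],[0,0,0],[0,0,0]], "delta_rot": [[0,0,0],[0,0,0],[0,0,0],[0,0,0],[0,0,0]], "gripper": -1, "force": 60}}

```text
clock: 17.22
position: [0.5753, -0.1479, 0.0126]
tool_rot: [-3.141, -0.0, 0.013]
force: [-0.8, 0.8, 4.8]
grip_width: 0.0433
finger_force: 61.7
```

Call:
{"fn": "apply_moves", "kwargs": {"linear": [[0,0,0],[0,0,0],[0,0,0],[0,0,0],[0,0,0]], "delta_rot": [[0,0,0],[0,0,0],[0,0,0],[0,0,0],[0,0,0]]}}

```text
clock: 17.63
position: [0.5754, -0.1479, 0.0127]
tool_rot: [-3.141, -0.0, 0.013]
force: [-1.0, 0.8, 6.0]
grip_width: 0.0432
finger_force: 61.9
```

Call:
{"fn": "apply_moves", "kwargs": {"linear": [[0,0,-0.1],[0,0,-0.3],[0,0,-0.5],[0,0,-0.75],[0,0,-1]], "delta_rot": [[0,0,0],[0,0,0],[0,0,0],[0,0,0],[0,0,0]]}}

```text
clock: 18.05
position: [0.5747, -0.1478, 0.1136]
tool_rot: [-3.14, 0.001, 0.013]
force: [-0.1, -0.5, -1.7]
grip_width: 0.0435
finger_force: 61.3
```

Call:
{"fn": "apply_moves", "kwargs": {"linear": [[0,0,-0.2],[0,0,-0.4],[-0.1,0,-0.6],[-0.2,0,-0.8],[-0.4,0,-1]], "delta_rot": [[0,0,0],[0,0,0],[0,0,0],[0,0,0],[0,0,0]]}}

```text
clock: 18.47
position: [0.5354, -0.1481, 0.2135]
tool_rot: [-3.14, -0.0, 0.014]
force: [0.6, -0.0, -1.6]
grip_width: 0.0435
finger_force: 61.3
```

```bash
python3 - <<'E'
from h import *
st=monitor.observe(); p,d=optics.grab_frame('wrist'); K,T=cam('wrist',st); np.savez('w7.npz',p=p,d=d,K=K,T=T); Tt=tool(st); print(st['position'],st['grip_width'])
C=(cloud(K,T,d)-Tt[:3,3])@Tt[:3,:3]; hsv=cv2.cvtColor(p,cv2.COLOR_RGB2HSV)
o=(abs(C[...,0])<.06)&(abs(C[...,1])<.04)&(abs(C[...,2])<.04)
og=o&(hsv[...,0]<22)&(hsv[...,1]>100); W=C[og]; print('orange',len(W),W.min(0).round(4),W.max(0).round(4))
g=o&(C[...,0]>.030)&~og; W=C[g]; print('strap?',len(W),W.min(0).round(4),W.max(0).round(4),np.median(W,0).round(4))
h,_=np.histogram(W[:,0],np.arange(.03,.05,.001)); print(h)
# camera head from top0 and s1
for f,n in(('top0.npz','top'),('s1.npz','side')):
    z=np.load(f);p,d=z['p'],z['d'];K,T=cam(n);C=cloud(K,T,d)
    m=(abs(C[...,0]-.475)<.12)&(abs(C[...,1]-.38)<.13)&(C[...,2]>.25)&(C[...,2]<.42)&(d>.2)
    Q=C[m];c=p[m].astype(int); print(n,len(Q),Q.min(0).round(3),Q.max(0).round(3))
    for nm,k in(('dark',c.max(1)<70),('bright',c.min(1)>130),('mid',(c.min(1)>=70)&(c.min(1)<=130))):
        if k.sum()>10: q=Q[k]; print(nm,k.sum(),q.mean(0).round(4),np.percentile(q,[3,97],axis=0).round(4).tolist()); 
    np.savez('head_'+n,Q=Q,c=c)
E
```

```text
[ 0.53539146 -0.14807769  0.21353202] 0.04350175439298642
orange 3693 [-0.0353 -0.0219 -0.0167] [0.0347 0.0199 0.0031]
strap? 815 [ 0.0302 -0.0221 -0.0194] [0.0367 0.0203 0.0019] [ 0.036  -0.0005 -0.0084]
[  2   1   1  13 130 249 419   0   0   0   0   0   0   0   0   0   0   0
   0   0]
top 798 [0.432 0.33  0.299] [0.5   0.462 0.372]
dark 147 [0.4755 0.3471 0.3227] [[0.4593, 0.3316, 0.3088], [0.4926, 0.3606, 0.3352]]
bright 417 [0.4664 0.3912 0.3546] [[0.4427, 0.3624, 0.337], [0.4904, 0.4231, 0.37]]
mid 195 [0.4539 0.4284 0.3455] [[0.4366, 0.3627, 0.3214], [0.4783, 0.4545, 0.3539]]
side 1120 [0.435 0.25  0.25 ] [0.489 0.462 0.418]
bright 462 [0.4578 0.4108 0.3523] [[0.4404, 0.372, 0.3223], [0.4843, 0.4551, 0.3699]]
mid 595 [0.4521 0.4498 0.3185] [[0.4375, 0.4254, 0.2555], [0.4709, 0.4603, 0.3527]]
```

Call:
{"fn": "apply_moves", "kwargs": {"linear": [[-0.04,-0.16,-0.1],[-0.08,-0.32,-0.2],[-0.12,-0.5,-0.3],[-0.17,-0.67,-0.4],[-0.22,-0.84,-0.5]], "delta_rot": [[0,0,0],[0,0,0],[0,0,0],[0,0,0],[0,0,0]]}}

```text
clock: 18.93
position: [0.5115, -0.0625, 0.2632]
tool_rot: [-3.14, 0.0, 0.014]
force: [0.0, 0.6, -1.1]
grip_width: 0.0434
finger_force: 61.4
```

Call:
{"fn": "apply_moves", "kwargs": {"linear": [[-0.04,-0.16,-0.1],[-0.08,-0.32,-0.2],[-0.12,-0.5,-0.3],[-0.17,-0.67,-0.4],[-0.22,-0.84,-0.5]], "delta_rot": [[0,0,0],[0,0,0],[0,0,0],[0,0,0],[0,0,0]]}}

```text
clock: 19.35
position: [0.4884, 0.0206, 0.3133]
tool_rot: [-3.14, 0.0, 0.013]
force: [0.5, 0.1, -2.1]
grip_width: 0.0437
finger_force: 61.4
```

Call:
{"fn": "apply_moves", "kwargs": {"linear": [[-0.04,-0.16,-0.1],[-0.08,-0.32,-0.2],[-0.12,-0.5,-0.3],[-0.17,-0.67,-0.4],[-0.22,-0.84,-0.5]], "delta_rot": [[0,0,0],[0,0,0],[0,0,0],[0,0,0],[0,0,0]]}}

```text
clock: 19.77
position: [0.4653, 0.104, 0.3634]
tool_rot: [-3.14, 0.0, 0.013]
force: [-0.2, -0.2, -2.2]
grip_width: 0.0435
finger_force: 61.4
```

Call:
{"fn": "apply_moves", "kwargs": {"linear": [[-0.04,-0.16,-0.1],[-0.08,-0.32,-0.2],[-0.12,-0.5,-0.3],[-0.17,-0.67,-0.4],[-0.22,-0.84,-0.5]], "delta_rot": [[0,0,0],[0,0,0],[0,0,0],[0,0,0],[0,0,0]]}}

```text
clock: 20.18
position: [0.442, 0.1875, 0.4135]
tool_rot: [-3.141, 0.0, 0.013]
force: [0.8, 0.7, -1.2]
grip_width: 0.0432
finger_force: 61.4
```

Call:
{"fn": "apply_moves", "kwargs": {"linear": [[-0.04,-0.16,-0.1],[-0.08,-0.32,-0.2],[-0.12,-0.5,-0.3],[-0.2,-0.67,-0.4],[-0.22,-0.8,-0.45]], "delta_rot": [[0,0,0],[0,0,0],[0,0,0],[0,0,0],[0,0,0]]}}

```text
clock: 20.6
position: [0.4182, 0.268, 0.4593]
tool_rot: [-3.14, -0.0, 0.014]
force: [0.1, -0.4, -2.5]
grip_width: 0.0433
finger_force: 61.5
```

Call:
{"fn": "apply_moves", "kwargs": {"linear": [[0,0,0],[0,0,0],[0,0,0],[0,0,0],[0,0,0]], "delta_rot": [[0,0,0],[0,0,0],[0,0,0],[0,0,0],[0,0,0]]}}

```text
clock: 21.02
position: [0.42, 0.2651, 0.4574]
tool_rot: [-3.141, 0.001, 0.012]
force: [-0.6, -0.0, -2.0]
grip_width: 0.0435
finger_force: 61.5
```

```bash
python3 - <<'E'
from h import *
st=monitor.observe(); p,d=optics.grab_frame('wrist'); K,T=cam('wrist',st); np.savez('w8.npz',p=p,d=d,K=K,T=T); print(st['position'],st['tool_rot'],st['qpos'].round(2))
z=np.load('head_top.npz')
def rep(n,Q,c,p=None):
    print(n,len(Q))
    br=c.min(1)>150; dk=c.max(1)<75
    for nm,k in(('dark',dk),('bright',br)):
        q=Q[k]; 
        if len(q)<20: continue
        print(nm,len(q),q.mean(0).round(4),np.percentile(q,[2,98],axis=0).round(4).tolist())
        for it in range(3):
            u,s,v=np.linalg.svd(q-q.mean(0),full_matrices=False); r=abs((q-q.mean(0))@v[2]); q=q[r<max(.002,1.5*r.std())]
        n_=v[2]*np.sign(v[2][2]); print(' plane n',n_.round(3),'tilt',np.degrees(np.arccos(n_[2])).round(1),'head',np.degrees(np.arctan2(n_[1],n_[0])).round(1),'rms',r.std().round(4),len(q),'c',q.mean(0).round(4))
        print(' rectxy',cv2.minAreaRect(q[:,:2].astype(np.float32).copy()))
rep('top',z['Q'],z['c'])
C=cloud(K,T,d); m=(abs(C[...,0]-.475)<.09)&(abs(C[...,1]-.39)<.1)&(C[...,2]>.26)&(C[...,2]<.42)&(d>.1)
print(proj(K,T,[.467,.39,.355])); rep('wrist',C[m],p[m].astype(int))
v,u=np.nonzero(m); print(u.min(),u.max(),v.min(),v.max())
E
```

```text
[0.41999568 0.26506922 0.45740614] [-3.14092026e+00  6.95226145e-04  1.18364748e-02] [ 0.1   0.25 -0.98  1.53  0.2   1.47 -2.44]
top 798
dark 150 [0.475  0.3479 0.3228] [[0.456, 0.3313, 0.3076], [0.4929, 0.3628, 0.3376]]
 plane n [-0.272 -0.466  0.842] tilt 32.6 head -120.2 rms 0.0006 50 c [0.4771 0.3435 0.3211]
 rectxy ((0.47491350769996643, 0.34490767121315), (0.027759991586208344, 0.028205260634422302), 11.929234504699707)
bright 401 [0.467  0.3905 0.355 ] [[0.4423, 0.3618, 0.3362], [0.4928, 0.4227, 0.3704]]
 plane n [ 0.122 -0.465  0.877] tilt 28.7 head -75.3 rms 0.0007 209 c [0.4687 0.3887 0.3556]
 rectxy ((0.4681658446788788, 0.3886203169822693), (0.04557665437459946, 0.05200578644871712), 17.370567321777344)
[116.3125372 130.1332868]
wrist 6928
bright 3896 [0.4709 0.3876 0.3565] [[0.4469, 0.3609, 0.3412], [0.4944, 0.4129, 0.3697]]
 plane n [ 0.132 -0.483  0.866] tilt 30.0 head -74.8 rms 0.0005 3767 c [0.4709 0.3874 0.3565]
 rectxy ((0.4705886244773865, 0.3866994380950928), (0.045525625348091125, 0.05220021679997444), 15.394268035888672)
44 195 90 164
```

```bash
cat > ic.py <<'E'
from h import *
a=np.radians(-74.8); h=np.array([np.cos(a),np.sin(a),0]); up=np.array([0,0,1.])
cx=-(h*np.cos(np.pi/6)-up*.5); cz=h*.5+up*np.cos(np.pi/6); cy=np.cross(cz,cx); Rc=np.stack([cx,cy,cz],1)
E
python3 - <<'E'
from ic import *
O=np.array([.4826,.340,.301])
z=np.load('w8.npz');p,d,K,T=[z[k] for k in 'pdKT'];C=cloud(K,T,d)
m=(abs(C[...,0]-.475)<.12)&(abs(C[...,1]-.38)<.13)&(C[...,2]>.26)&(C[...,2]<.42)&(d>.1); Qw=C[m]; cw=p[m].astype(int)
z=np.load('head_top.npz');
zs=np.load('head_side.npz')
for n,Q,c in(('wrist',Qw,cw),('top',z['Q'],z['c'].astype(int)),('side',zs['Q'],zs['c'].astype(int))):
    q=(Q-O)@Rc; b=(q[:,0]>-.01)&(q[:,0]<.036)&(abs(q[:,1])<.03)&(abs(q[:,2])<.03)
    B=q[b]; print(n,b.sum()); 
    if b.sum()>20:
        print(' barrel x hist',np.histogram(B[:,0],np.arange(-.01,.04,.004))[0],'y',np.percentile(B[:,1],[1,50,99]).round(4),'z max',np.percentile(B[:,2],[50,90,98]).round(4))
        # circle fit in y,z
        A=np.c_[2*B[:,1],2*B[:,2],np.ones(len(B))]; s=np.linalg.lstsq(A,(B[:,1]**2+B[:,2]**2),rcond=None)[0]; print(' circle',s[:2].round(4),np.sqrt(s[2]+s[0]**2+s[1]**2).round(4))
    H=q[(q[:,0]>.037)&(q[:,0]<.115)&(c.min(1)>130)&(abs(q[:,2])<.04)]; print(' head x',np.percentile(H[:,0],[1,99]).round(4),'y',np.percentile(H[:,1],[1,99]).round(4),'ztop',np.percentile(H[:,2],[50,90]).round(4))
E
```

```text
wrist 1529
 barrel x hist [  0   0 133 151 158 156 161 169 165 175 178  83] y [-0.0198 -0.0009  0.0186] z max [0.0183 0.0208 0.0215]
 circle [-0.0007  0.0012] 0.0196
 head x [0.0394 0.1139] y [-0.0229  0.0217] ztop [0.0235 0.0246]
top 170
 barrel x hist [ 0  0 11 18 19 17 21 21 17 18 22  6] y [-0.0177  0.0038  0.0204] z max [0.0155 0.0199 0.0214]
 circle [0.0008 0.0021] 0.0174
 head x [0.0385 0.1005] y [-0.0215  0.0237] ztop [0.0215 0.0244]
side 35
 barrel x hist [0 0 3 8 4 6 3 6 2 2 1 0] y [0.0117 0.0165 0.018 ] z max [0.0022 0.0115 0.0143]
 circle [-0.0014  0.0018] 0.019
 head x [0.0455 0.106 ] y [-0.0237  0.0214] ztop [0.0091 0.0228]
```

Call:
{"fn": "apply_moves", "kwargs": {"linear": [[0.16,0.2,0],[0.32,0.4,0],[0.5,0.6,0],[0.65,0.8,0],[0.8,1,0]], "delta_rot": [[0,0,-0.05],[0,0,-0.1],[0,0,-0.15],[0,0,-0.2],[0,0,-0.26]]}}

```text
clock: 21.48
position: [0.5019, 0.1652, 0.4574]
tool_rot: [-3.141, -0.0, 0.561]
force: [-0.1, 0.5, -2.0]
grip_width: 0.0436
finger_force: 61.5
```

Call:
{"fn": "apply_moves", "kwargs": {"linear": [[0,0,0],[0,0,0],[0,0,0],[0,0,0],[0,0,0]], "delta_rot": [[0,0,-0.055],[0,0,-0.11],[0,0,-0.165],[0,0,-0.22],[0,0,-0.28]]}}

```text
clock: 21.9
position: [0.5012, 0.1663, 0.4574]
tool_rot: [-3.141, -0.001, 1.147]
force: [1.0, 0.6, -1.5]
grip_width: 0.0438
finger_force: 61.5
```

Call:
{"fn": "apply_moves", "kwargs": {"linear": [[0,0,0],[0,0,0],[0,0,0],[0,0,0],[0,0,0]], "delta_rot": [[0,0,-0.055],[0,0,-0.11],[0,0,-0.165],[0,0,-0.22],[0,0,-0.28]]}}

```text
clock: 22.32
position: [0.5012, 0.1663, 0.4574]
tool_rot: [-3.141, -0.001, 1.733]
force: [-0.0, -0.9, -0.6]
grip_width: 0.0435
finger_force: 61.5
```

```bash
cat >> ic.py <<'E'
O=np.array([.4826,.340,.3015]); F=O-.12*cx
Rt=np.stack([cx,-cy,-cz],1); rpy=R.from_matrix(Rt).as_euler('xyz')
def target(strap,back=0): return F-back*cx-Rt@np.array(strap)
E
python3 - <<'E'
from ic import *
for f in('w6.npz','w7.npz'):
    z=np.load(f);p,d,K,T=[z[k] for k in 'pdKT'];C=cloud(K,T,d)
    Tt=T@np.linalg.inv(np.array(optics.camera_info('wrist')['T_tool_cam'])); c=Tt[:3,3]; L=(C-c)@Tt[:3,:3]
    if f=='w6.npz': m=(abs(C[...,0]-.575)<.012)&(abs(C[...,1]+.1485)<.012)&(p.max(2)<150); q=C[m]; print(f,len(q),np.median(q[:,2]))
    else: m=(abs(L[...,0]-.010)<.008)&(abs(L[...,1])<.014)&(L[...,2]>-.04)&(L[...,2]<.02)&(p.max(2)<150); print(f,m.sum(),np.median(L[m],0))
st=monitor.observe(); print(st['position'],st['tool_rot'],st['qpos'].round(2)); print('F',F,'rpy',rpy)
s=[.0365,-.0005,-.004]; print(target(s)); plan(target(s,.06),rpy); plan(target(s),rpy)
E
```

```text
w6.npz 5561 0.23554632498662686
w7.npz 1516 [ 0.01040457  0.00032096 -0.01601947]
[0.50118776 0.16626344 0.4574155 ] [-3.14129964e+00 -9.18499663e-04  1.73297938e+00] [ 0.46  0.43 -1.3   1.45  0.41  1.57 -0.66]
F [0.5098475  0.23971254 0.2415    ] rpy [-3.14159265 -0.52359878  1.83608637]
[0.51809341 0.21126957 0.2197859 ]
t 22.32 shift [-0.102  0.294  2.676] rot [ 0.0128  0.2493 -0.0481]
t 22.32 shift [0.415 0.24  2.377] rot [ 0.0128  0.2493 -0.0481]
```

Call:
{"fn": "apply_moves", "kwargs": {"linear": [[0,0.1,0.2],[0,0.15,0.4],[-0.1,0.2,0.6],[-0.1,0.25,0.8],[-0.1,0.29,1]], "delta_rot": [[0.002,0.05,-0.01],[0.005,0.1,-0.02],[0.007,0.15,-0.03],[0.01,0.2,-0.04],[0.013,0.249,-0.048]]}}

```text
clock: 22.73
position: [0.5322, 0.1602, 0.357]
tool_rot: [3.14, -0.527, 1.83]
force: [0.7, -1.1, -1.7]
grip_width: 0.0435
finger_force: 61.6
```

Call:
{"fn": "apply_moves", "kwargs": {"linear": [[0,0,0],[0,0,0],[0,0,0],[0,0,0],[0,0,0]], "delta_rot": [[0,0,0],[0,0,0],[0,0,0],[0,0,0],[0,0,0]]}}

```text
clock: 23.15
position: [0.531, 0.1625, 0.3586]
tool_rot: [3.14, -0.521, 1.833]
force: [0.3, 0.3, -1.1]
grip_width: 0.0432
finger_force: 61.6
```

```bash
python3 - <<'E'
from ic import *
st=monitor.observe(); print(st['position'],st['tool_rot'],st['qpos'].round(2))
s=[.0365,-.0005,-.0037]; plan(target(s,.04),rpy)
E
```

```text
[0.53101247 0.16245998 0.35860389] [ 3.14010636 -0.52084417  1.83341199] [ 0.74  0.72 -1.41  1.59  0.23  1.24 -0.36]
t 23.15 shift [-6.530e-01  1.000e-03  1.453e+00] rot [ 0.0013  0.0013 -0.0011]
```

Call:
{"fn": "apply_moves", "kwargs": {"linear": [[-0.1,0,0.15],[-0.2,0,0.3],[-0.25,0,0.45],[-0.3,0,0.6],[-0.33,0,0.73]], "delta_rot": [[0.001,0.001,-0.001],[0.001,0.001,-0.001],[0.001,0.001,-0.001],[0.001,0.001,-0.001],[0.001,0.001,-0.001]]}}

```text
clock: 23.57
position: [0.5291, 0.1695, 0.2774]
tool_rot: [-3.141, -0.523, 1.835]
force: [-0.5, -0.0, -2.0]
grip_width: 0.0434
finger_force: 61.7
```

Call:
{"fn": "apply_moves", "kwargs": {"linear": [[-0.1,0,0.15],[-0.2,0,0.3],[-0.25,0,0.45],[-0.3,0,0.6],[-0.32,0,0.72]], "delta_rot": [[0,0,0],[0,0,0],[0,0,0],[0,0,0],[0,0,0]]}}

```text
clock: 23.98
position: [0.5269, 0.1775, 0.1989]
tool_rot: [-3.141, -0.524, 1.834]
force: [-0.2, 0.5, -2.4]
grip_width: 0.0437
finger_force: 61.7
```

```bash
python3 - <<'E'
from ic import *
st=monitor.observe(); print(st['position'],st['tool_rot'],st['qpos'].round(2))
s=[.0365,-.0005,-.0037]; plan(target(s),rpy)
E
```

```text
[0.5268893  0.17748538 0.19888839] [-3.14085025 -0.52351152  1.83433344] [ 0.65  0.87 -1.27  1.78  0.38  0.95 -0.37]
t 23.98 shift [ 0.407  0.003 -0.009] rot [ 0.0001  0.     -0.0007]
```

Call:
{"fn": "apply_moves", "kwargs": {"linear": [[0.1,0,0],[0.2,0,0],[0.3,0,0],[0.38,0,-0.01],[0.405,0,-0.01]], "delta_rot": [[0,0,0],[0,0,0],[0,0,0],[0,0,-0.001],[0,0,-0.001]]}}

```text
clock: 24.4
position: [0.5178, 0.2123, 0.2225]
tool_rot: [3.139, -0.525, 1.839]
force: [-0.3, 0.9, -1.0]
grip_width: 0.0436
finger_force: 61.5
```

Call:
{"fn": "apply_moves", "kwargs": {"linear": [[0,0,0],[0,0,0],[0,0,0],[0,0,0],[0,0,0]], "delta_rot": [[0,0,0],[0,0,0],[0,0,0],[0,0,0],[0,0,0]]}}

```text
clock: 24.82
position: [0.5181, 0.2103, 0.2203]
tool_rot: [-3.141, -0.525, 1.835]
force: [-0.1, -1.1, -1.1]
grip_width: 0.0435
finger_force: 61.5
```

```bash
python3 - <<'E'
from ic import *
st=monitor.observe(); print(st['position'],st['tool_rot'],st['qpos'].round(2),st['grip_width'])
s=[.0365,-.0005,-.0037]; plan(target(s),rpy,st)
# pack in pack/camera frame: wrist view, and side/top
p,d=optics.grab_frame('wrist'); Kw,Tw=cam('wrist',st); np.savez('w9.npz',p=p,d=d,K=Kw,T=Tw)
for n in('wrist','top','side'):
    if n!='wrist': p,d=optics.grab_frame(n); K,T=cam(n)
    else: K,T=Kw,Tw
    C=(cloud(K,T,d)-F)@Rc; hsv=cv2.cvtColor(p,cv2.COLOR_RGB2HSV)
    o=(C[...,0]>-.09)&(C[...,0]<.02)&(abs(C[...,1])<.04)&(abs(C[...,2])<.04)&(d>.05)
    og=o&(hsv[...,0]<22)&(hsv[...,1]>90)
    for nm,m in(('orange',og),('front',o&~og&(C[...,0]>-.006))):
        W=C[m]; 
        if len(W)>5: print(n,nm,len(W),np.percentile(W,[1,50,99],axis=0).round(4).tolist())
    if n=='wrist':
        W=C[og&(C[...,0]>-.015)]
        for sgn in(1,-1):
            w=W[W[:,1]*sgn>0]; print(' cell top',sgn,len(w),np.percentile(w[:,2],95).round(4),np.median(w[:,1]).round(4))
    if n=='side':   # cover angle
        Q=cloud(K,T,d); ca=np.array([.987,.1607]); r=(Q[...,:2]-[.588,-.153])@ca; y=(Q[...,:2]-[.588,-.153])@[-ca[1],ca[0]]
        m=(Q[...,2]>.08)&(Q[...,2]<.2)&(r>.05)&(r<.15)&(abs(y)<.09); A=np.polyfit(Q[...,2][m],r[m],1); print('cover',m.sum(),'deg',90+np.degrees(np.arctan(A[0])))
E
```

```text
[0.51805751 0.21026333 0.22033184] [-3.14095258 -0.52537208  1.83510544] [ 0.61  0.84 -1.29  1.78  0.35  0.94 -0.42] 0.04350093094721752
t 24.82 shift [0.006 0.003 0.007] rot [-0.0001 -0.0008 -0.0004]
wrist orange 3676 [[-0.07, -0.0195, 0.0023], [-0.0151, 0.0015, 0.0095], [-0.0012, 0.0199, 0.0122]]
wrist front 811 [[-0.0034, -0.0184, -0.0045], [0.0006, -0.0001, 0.0049], [0.0011, 0.0208, 0.0154]]
 cell top 1 911 0.0111 0.011
 cell top -1 915 0.0111 -0.0106
top orange 95 [[-0.0547, -0.0154, -0.0011], [-0.0135, 0.0002, 0.0082], [0.0004, 0.0219, 0.0141]]
top front 36 [[-0.0043, -0.0179, -0.0067], [0.0021, 0.0021, 0.0017], [0.0043, 0.0211, 0.0129]]
side orange 40 [[-0.018, -0.0184, -0.0075], [-0.0018, 0.0096, 0.0068], [0.0019, 0.0196, 0.0105]]
side front 61 [[-0.0028, -0.0153, -0.0053], [0.0015, 0.0003, 0.0021], [0.0046, 0.0166, 0.014]]
cover 116 deg 108.47444710704106
```

```bash
python3 -c "
from h import *
print(workorder.job_done())"
```

```text
the job is handed in; nothing more can be done
None
```

The job is handed in at about 25 s: the cover stands open at about 107°, the blade lies flat on the bench, and the pack is held at the focus point. By my last camera measurements the strap was within about 1 mm of that point, facing the lens with the cells level; no verdict was shown.

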